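# Lock a culture flask in its cradle and tip it

### The arm

A 7-joint arm with a two-finger parallel gripper is mounted at the origin on the work surface. World frame = base frame: x ahead of the robot, y to its left, z up, the work surface at z = 0. Lengths are in m, angles in rad, forces in N, time in s.
With the tool pointing down it reaches from about 0.4 to 0.85 m from the base axis. Payload 10.4 kg.
Tool frame: the origin (TCP) lies at the centre of the arm's flange, where the gripper is bolted on; the fingertips stand 182 mm ahead of it and the grasp point (between the pads) lies 164 mm ahead of it; z points along the fingers, y is the line along which they close (so a half turn about z gives the same grasp; the last joint's range is limited). The gripper opens to 87 mm and grips with 3 to 60 N. Pads are 19 mm wide; open, the fingers measure 117 mm over their backs; the gripper's body (75 mm by 190 mm) begins 51 mm behind the grasp point.
Start: joints at [1.139, 0.332, -0.065, 1.46, 0.022, 1.35, -0.088], TCP at [0.248, -0.573, 0.405] pointing down, gripper open.
Joint ranges: [-2.6, 2.6], [-0.5, 2.12], [-1.47, 1.34], [0.16, 2.42], [-1.27, 4.41], [0.06, 2.06], [-2.6, 2.6]. Speed limits (rad/s): [2.22, 2.22, 2.79, 2.79, 3.14, 3.14, 3.14].

### API

Orientations are given as a unit quaternion [x, y, z, w].
In Python, from bench import r, eyes, job gives the robot as it stands. The module is installed in compiled form; this text tells all that it offers.
- The arm moves only by the shell command python3 -m inch 'ROWS' [OPENING] [FORCE]. ROWS is JSON, a list of rows, each a list of 6 numbers: the shift along the tool's x, y, z normalised to -1 to 1, where 1 is 4 cm, then the turn, a rotation vector about the tool's x, y, z normalised to -1 to 1, where 1 is 0.12 rad. In form: [[x, y, z, wx, wy, wz], ...]. A call has exactly 5 rows; each row shifts and turns the commanded pose from where the row before left it, along the tool's axes as they then stand; what a row does not reach is not made up. A row lasts 1/12 s, in which the tool goes at most 41.7 mm and 7.16 degrees, less where a joint would pass 70% of its speed; a pose out of reach is approached as far as the arm can. A call with a number of a shift or a turn outside -1 to 1 is refused whole. A call with a gripper value outside its range is refused whole. OPENING is the gripper command: -1 is shut, 1 is fully open, values between are in proportion, set as the call begins (- or left out, the last holds). The fingers move at their own pace and stop on an object; FORCE is the grip in N (left out, the last holds). Time passes only in rows, so rows that do not move let the fingers close, or fill a call up. It gives the time, the measured TCP pose, the force, the opening and the grip force at its end, in the units of the state.
- r.read_state(): the state, without advancing time (a new reading comes with each control period).
- eyes.camera(name): name is "scene" or "top"; returns a dict with "pixels" (420x560x3 uint8, red, green, blue), "fx", "fy", "cx", "cy" (pixels), "extrinsics" (4x4, takes a point from camera to world coordinates). Camera axes: x right, y down, z forward; pixel columns grow to the right and rows downward; lengths in m; the calibration is good to about 2 mm. A picture is of the moment at which its call begins. There is no depth.
- job.close_job(): hands the job in; it is judged then, once.
The state is a dict: "time": time; "joint_positions": joint angles; "joint_vel": joint speeds; "joint_torque": joint torques, N m; "ee_pos": TCP position; "eef_rot": TCP orientation; "ft_force": force on the tool from outside, world axes, zero at the start; "torque": the same for the moment, N m; "width": finger opening in m; "grip_force": force on a finger pad.
Only numpy, scipy, OpenCV 4.12 (cv2) and the standard library are available. Lean on these libraries where they do the work, as an engineer would, in place of code of your own. Each camera call takes 0.05 s, during which the arm holds its last target. There are 200 camera calls.

### The job

Swing the keeper bar shut over the culture flask until it clicks fully home in its catch. Then use the front handle to tip the tray up to 35 degrees, hold it there for at least a second (never going beyond 45 degrees), and bring it back down level. Finish with the bar still latched, the flask lying in the tray, your hand off everything, and the other things on the bench left where they stood.

Things in the scene. Friction and masses are not known exactly. Their poses are not given: they have to be found in the camera images.
- keeper (a joint): Angle (rad) of the flat steel keeper bar about a post on the tray's left side. 0 = shut: straight across the flask, at its end stop over the catch. Grows as it swings open towards the handle (1.57: points at the handle side); starts 1.1 to 1.9. Turns easily, under 1 N, and stays put, but from 0.16 to 0.07 a sprung ball in the catch resists (up to about 5 N at the knob), then holds it at 0. Shut means below 0.03.
- keeper_knob (a point): Centre (half-way up) of the upright black round knob, 16 mm in diameter and 32 mm tall, on top of the keeper bar (128 x 12 x 8 mm) at its free end. With the tray level it is 99 mm above the bench and the bar's top face 83 mm; nothing else on the cradle stands higher than the bar. Pinch it from above or push it sideways.
- keeper_pivot (a point): Point on the keeper bar's hinge line (this frame's z axis) at the bar's underside, fixed to the tray, 75 mm above the bench when level. Axes of the tray: x points away from the handle, y to the tray's left, z up. At bar angle q the knob's centre lies at x = -115 sin q, y = -115 cos q, z = 24 mm in this frame.
- tray (a joint): Tilt angle (rad) of the tray about the hinge at its far end; 0 = level, resting on its stop (start), grows as the handle end rises, can go to 1.05; 35 degrees = 0.61. The hinge is stiff: the tray stays where it is left; raising it takes about 6 N at the handle, lowering it about 2 N.
- tray_handle (a point): Middle of the tray's front handle: a round black bar, 14 mm in diameter, level along the tray's y axis, free over 84 mm between its two arms, 50 mm above the bench with the tray level; 45 mm from its centre line to the tray's end wall. Axes turn with the tray.
- cradle_hinge (a point): Middle of the tray's hinge line, fixed on the base, 30 mm above the bench. The hinge line is this frame's y axis; x points away from the handle, z up. With the tray level the handle's middle is at x = -175, z = 20 mm here. The grey base (240 x 160 mm) is fixed, turned up to 23 degrees from facing the robot; a steel strip on its left side slopes at 35 degrees as a guide. Tray: 126 x 126 mm.
- tray_mid (a point): Middle of the tray's inner floor (40 mm above the bench when level; floor inside is 111 x 62 mm with 18 mm walls); axes of the tray.
- flask_center (a point): Centre of the loose clear flat culture flask, 100 x 50 x 26 mm, 0.06 to 0.11 kg, that lies in the tray with its cap towards the handle; it has a few mm of play. The shut bar passes 3 mm above it.
- tube_rack_center (a point): Centre of a loose tube rack 120 x 84 x 41 mm standing to the right of the cradle; a bystander.
- pipette_center (a point): Middle of a loose pipette about 235 mm long and 26 mm high lying to the left of the cradle; a bystander.
- beaker_center (a point): Centre of a loose clear beaker, 76 mm wide and 95 mm tall, beyond the cradle; a bystander.
Not all that is in view belongs to the job. What is meant by the part that bears flask_center is not green or purple, and is the smaller of those in its own colour.

How it is judged:
By the outcome, as a careful person would: the job done as asked, in the order asked, and still so for the second after the job is handed in, with the robot touching nothing.
It also fails if it takes over 54 s, if anything falls off the work surface, if the arm or the gripper's body presses on something with over 40 N, if the wrist force passes 120 N, or if a joint passes its speed limit or range.

## Working session

There is one attempt and no reset: what is moved stays moved. The work goes in short steps, Python scripts to look and compute and a shell command to move; the robot and the scene stay as the last step left them, time stands still between calls to the robot, and variables do not carry over. Pictures are saved under pics/ and viewed, at most 10 in all, crops included, and the job is handed in when it is done.

```bash
mkdir -p pics
python3 - <<'E'
from bench import r,eyes
import cv2,numpy as np
for n in("scene","top"):
    c=eyes.camera(n); cv2.imwrite(f"pics/{n}0.png",cv2.cvtColor(c["pixels"],cv2.COLOR_RGB2BGR))
    print(n,c["fx"],c["fy"],c["cx"],c["cy"],np.round(c["extrinsics"],4).tolist())
s=r.read_state();print(s)
E
```

```text
scene 398.73902666404683 398.73902666404683 282.664662934105 209.79118638366523 [[-0.112, 0.8219, -0.5585, 1.0019], [0.9936, 0.0854, -0.0736, 0.0593], [-0.0128, -0.5631, -0.8263, 0.7681], [0.0, 0.0, 0.0, 1.0]]
top 530.4453357956191 530.4453357956191 276.94605676312653 216.2695533909086 [[0.0194, -0.9866, 0.1619, 0.3564], [-0.9997, -0.0172, 0.0152, -0.0055], [-0.0122, -0.1622, -0.9867, 1.3089], [0.0, 0.0, 0.0, 1.0]]
{'time': 0.1, 'joint_positions': array([ 1.1394201 ,  0.33276615, -0.06469916,  1.46084396,  0.02163139,
        1.34993206, -0.08851997]), 'joint_vel': array([ 0.00066253, -0.00015327, -0.00144541, -0.00352093,  0.00023636,
        0.00166176, -0.00234368]), 'joint_torque': array([ 2.74567989e-03, -6.24545860e+01,  2.55693588e-02, -3.90715742e+01,
       -6.14525378e-02,  3.66708613e-02,  1.20257009e-04]), 'ee_pos': array([ 0.24838127, -0.57339229,  0.40406632]), 'eef_rot': array([ 9.79184655e-01,  2.02970487e-01, -1.70616121e-04, -6.02924658e-04]), 'ft_force': array([-0.31990618, -0.58058184,  0.45240664]), 'torque': array([0.00285422, 0.04362888, 0.05076466]), 'grip_force': 0.0, 'width': 0.08672579604527661}
```

View pics/scene0.png

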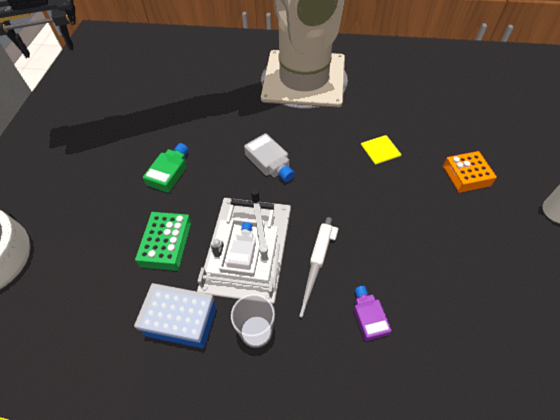

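View pics/top0.png

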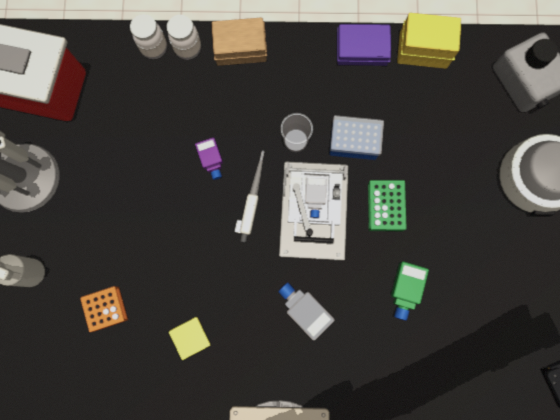

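The cradle is at about (315,210) in the top view and (247,248) in the scene view. The handle is the black bar at top (314,240), with the knob just above it at about (309,232). I'll zoom in.

Run:
```python
import cv2,numpy as np
a=cv2.imread("pics/top0.png")[155:265,270:360]; b=cv2.imread("pics/scene0.png")[180:305,190:300]
A=cv2.resize(a,None,fx=5,fy=5,interpolation=cv2.INTER_CUBIC)[:, :]; A=cv2.resize(A,(450,550))
B=cv2.resize(b,None,fx=4.4,fy=4.4,interpolation=cv2.INTER_CUBIC)
cv2.imwrite("pics/ct.png",A);cv2.imwrite("pics/cs.png",B)
```

```text
(no output)
```

View pics/ct.png

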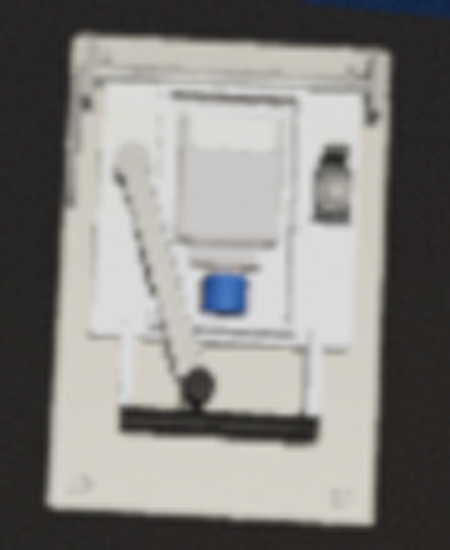

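View pics/cs.png

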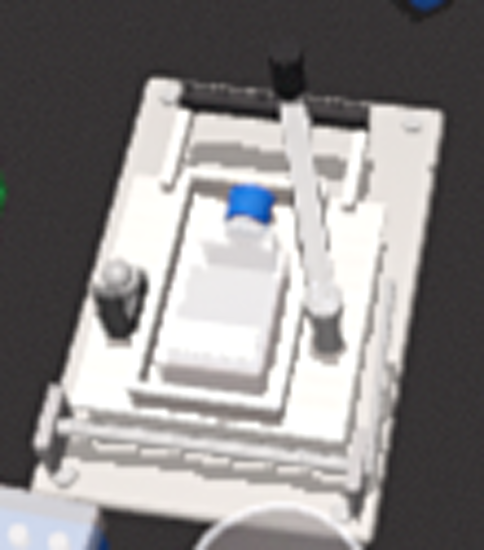

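The top crop (×5) shows the pivot cap at (296,187), the knob at (309.5,232), the handle from (294,239) to (333.6,241), and the catch post at (336,190). The scene crop agrees.

```bash
cat > h.py <<'E'
from bench import r,eyes
import cv2,numpy as np
from scipy.spatial.transform import Rotation as R
def ray(c,u,v,z):
    E=c["extrinsics"];d=E[:3,:3]@np.array([(u-c["cx"])/c["fx"],(v-c["cy"])/c["fy"],1])
    o=E[:3,3];return o+d*(z-o[2])/d[2]
def proj(c,p):
    E=c["extrinsics"];q=E[:3,:3].T@(np.array(p)-E[:3,3]);return np.round([c["fx"]*q[0]/q[2]+c["cx"],c["fy"]*q[1]/q[2]+c["cy"]],1)
def save(c,n,x0,y0,x1,y1,f):
    cv2.imwrite("pics/"+n,cv2.resize(cv2.cvtColor(c["pixels"],cv2.COLOR_RGB2BGR)[y0:y1,x0:x1],None,fx=f,fy=f,interpolation=cv2.INTER_CUBIC))
E
python3 - <<'E'
from h import *
np.set_printoptions(precision=4,suppress=True)
t=eyes.camera("top");s=eyes.camera("scene")
P={}
for n,c,u,v,z in[("hl",t,294,239,.05),("hr",t,333.6,241,.05),("knobmid",t,309.7,232,.099),("knobtop",t,310,231.3,.115),("piv",t,296,186.6,.083),
 ("hr",s,231.4,202,.05),("hl",s,273.6,206,.05),("knob",s,255.4,196.5,.099),("knobtop",s,255.2,193.2,.115),("piv",s,263.2,247.7,.083),
 ("catch",t,336,190,.08),("catch",s,217,240,.08),("bTL",t,285,162.5,.01),("bTR",t,348,165,.01),("bBR",t,345,260,.01),("bBL",t,279.5,256,.01)]:
  print(n,ray(c,u,v,z))
# colour-mask refine of handle in top
for n,c,b in(("t",t,(270,155,360,265)),("s",s,(190,180,300,305))):
  g=c["pixels"][b[1]:b[3],b[0]:b[2]].max(2); m=(g<55).astype(np.uint8)
  k,l,st,ce=cv2.connectedComponentsWithStats(m)
  for i in range(1,k):
    if 20<st[i,4]<700: print(n,st[i,:4]+[b[0],b[1],0,0],st[i,4],ce[i]+b[:2])
E
```

```text
hl [ 0.5087 -0.0279  0.05  ]
hr [ 0.5056 -0.1223  0.05  ]
knobmid [ 0.5196 -0.0629  0.099 ]
knobtop [ 0.519  -0.0628  0.115 ]
piv [ 0.6293 -0.0303  0.083 ]
hr [ 0.5076 -0.1199  0.05  ]
hl [ 0.5087 -0.0256  0.05  ]
knob [ 0.5223 -0.0605  0.099 ]
knobtop [ 0.5256 -0.0593  0.115 ]
piv [ 0.6319 -0.0296  0.083 ]
catch [ 0.6234 -0.1249  0.08  ]
catch [ 0.6227 -0.1239  0.08  ]
bTL [ 0.7073 -0.0032  0.01  ]
bTR [ 0.7034 -0.1618  0.01  ]
bBR [ 0.4641 -0.154   0.01  ]
bBL [0.4709 0.0063 0.01  ]
t [295 233  38  10] 104 [313.625  239.0769]
s [223 180  11   6] 27 [227.7407 181.9259]
s [231 202  22   5] 38 [241.5263 204.1842]
s [261 206  12   3] 23 [266.5217 207.0435]
s [213 248   8   8] 23 [216.3043 252.0435]
s [214 296  23   9] 106 [224.0283 300.434 ]
```

Yaw comes out at about -1.8°, pivot (0.630,-0.030), knob (0.521,-0.062) with q≈1.25, and handle middle (0.507,-0.074,0.05). First I'll turn the tool so its y axis lies along tray x.

```bash
python3 -m inch '[[0,0,0,0,0,-0.94],[0,0,0,0,0,-0.94],[0,0,0,0,0,-0.94],[0,0,0,0,0,-0.94],[0,0,0,0,0,-0.94]]' 0 10
python3 -m inch '[[0,0,0,0,0,-0.94],[0,0,0,0,0,-0.94],[0,0,0,0,0,-0.94],[0,0,0,0,0,-0.94],[0,0,0,0,0,-0.94]]'
cat >> h.py <<'E'
def togo(x,y,z,yaw=-0.032):
    s=r.read_state();M=R.from_quat(s["eef_rot"]);d=M.inv().apply(np.array([x,y,z])-s["ee_pos"])/.04
    G=np.array([[np.sin(yaw)*-1,np.cos(yaw),0],[np.cos(yaw),np.sin(yaw),0],[0,0,-1]]).T
    if (M.as_matrix()[:,1]@G[:,1])<0: G[:,:2]*=-1
    w=(M.inv()*R.from_matrix(G)).as_rotvec()/.12
    print("t",round(s["time"],2),"p",s["ee_pos"].round(4),"togo",d.round(2),w.round(2),"F",s["ft_force"].round(1),"w",round(s["width"],4),"g",s["grip_force"])
E
python3 -c "
from h import *
togo(.521,-.062,.32)"
```

```text
time: 0.62
ee_pos: [0.2484, -0.5735, 0.4045]
eef_rot: [0.883, 0.47, 0.0, -0.0]
ft_force: [0.7, -0.2, 0.3]
width: 0.0613
grip_force: 0.0
time: 1.03
ee_pos: [0.2484, -0.5735, 0.4045]
eef_rot: [0.717, 0.697, 0.0, -0.0]
ft_force: [-0.4, -0.4, -0.3]
width: 0.0437
grip_force: 0.0
t 1.03 p [ 0.2484 -0.5735  0.4045] togo [12.97  6.45  2.12] [-0.   -0.    0.03] F [-0.4 -0.4 -0.3] w 0.0437 g 0.0
```

```bash
for i in 1 2 3 4; do python3 -m inch '[[0.65,0.32,0.1,0,0,0],[0.65,0.32,0.1,0,0,0],[0.65,0.32,0.1,0,0,0],[0.65,0.32,0.1,0,0,0],[0.65,0.32,0.1,0,0,0]]' >/dev/null; done
python3 -m inch '[[0,0,0,0,0,0],[0,0,0,0,0,0],[0,0,0,0,0,0],[0,0,0,0,0,0],[0,0,0,0,0,0]]' >/dev/null
python3 -c "
from h import *
togo(.521,-.062,.32)
save(eyes.camera('scene'),'s1.png',150,110,330,310,3)"
```

```text
t 3.12 p [ 0.5217 -0.0637  0.3248] togo [ 0.04 -0.02  0.12] [ 0.    0.01 -0.03] F [ 0.3 -0.4 -0.1] w 0.0432 g 0.0
```

View pics/s1.png

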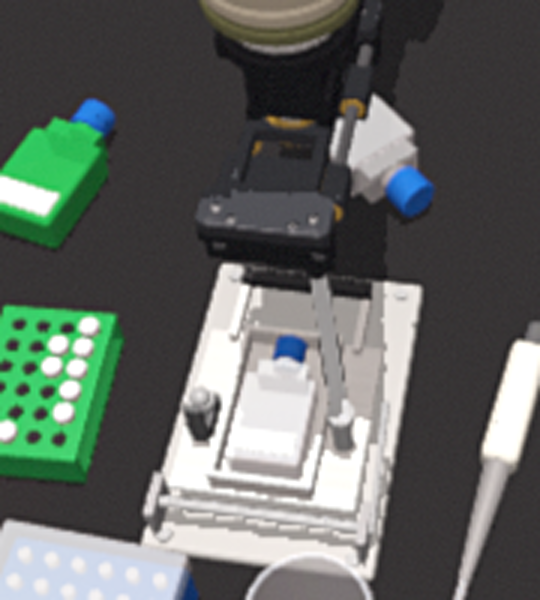

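The view shows the gripper directly over the knob, with the near bar end hidden at crop (318,270), the catch at (202,410) and the pivot at (342,425). Next I descend and close gently.

```bash
python3 -m inch '[[0.04,0,0.3,0,0,0],[0,0,0.3,0,0,0],[0,0,0.3,0,0,0],[0,0,0.3,0,0,0],[0,0,0.15,0,0,0]]'
python3 -m inch '[[0,0,0,0,0,0],[0,0,0,0,0,0],[0,0,0,0,0,0],[0,0,0,0,0,0],[0,0,0,0,0,0]]' -1 8
python3 -m inch '[[0,0,0,0,0,0],[0,0,0,0,0,0],[0,0,0,0,0,0],[0,0,0,0,0,0],[0,0,0,0,0,0]]'
python3 -c "
from h import *
togo(.521,-.062,.271)"
```

```text
time: 3.58
ee_pos: [0.5213, -0.061, 0.2682]
eef_rot: [0.719, 0.695, -0.001, -0.001]
ft_force: [-0.7, -0.1, 0.9]
width: 0.0435
grip_force: 0.0
time: 4.0
ee_pos: [0.5214, -0.0612, 0.2709]
eef_rot: [0.719, 0.695, -0.001, -0.0]
ft_force: [-15.0, -4.1, 8.8]
width: 0.0181
grip_force: 7.4
time: 4.42
ee_pos: [0.5208, -0.0617, 0.2707]
eef_rot: [0.719, 0.695, -0.002, -0.001]
ft_force: [-10.5, -2.8, 7.6]
width: 0.016
grip_force: 8.0
t 4.42 p [ 0.5208 -0.0617  0.2707] togo [-0.01  0.01 -0.01] [-0.04  0.02 -0.02] F [-10.5  -2.8   7.6] w 0.016 g 7.988234964414005
```

The knob is gripped at width 16 mm. I'll swing it along the arc (tool x is tray y, tool y is tray x), in two parts.

```bash
python3 -m inch '[[-0.27,0.10,0,0,0,0],[-0.26,0.13,0,0,0,0],[-0.24,0.155,0,0,0,0],[-0.225,0.18,0,0,0,0],[-0.205,0.20,0,0,0,0]]'
python3 -m inch '[[-0.185,0.22,0,0,0,0],[-0.16,0.24,0,0,0,0],[0,0,0,0,0,0],[0,0,0,0,0,0],[0,0,0,0,0,0]]'
python3 -c "
from h import *
p=np.array([.6305,-.030]);q=.55;y=-.032
k=-.115*np.array([np.sin(q),np.cos(q)]);a=np.array([[np.cos(y),-np.sin(y)],[np.sin(y),np.cos(y)]])@k+p
togo(a[0],a[1],.271)"
```

```text
time: 4.83
ee_pos: [0.5497, -0.1127, 0.2706]
eef_rot: [0.72, 0.694, -0.003, -0.0]
ft_force: [-7.0, -5.6, 2.6]
width: 0.0158
grip_force: 8.0
time: 5.25
ee_pos: [0.5682, -0.1264, 0.2707]
eef_rot: [0.72, 0.694, -0.002, 0.0]
ft_force: [-4.2, -7.8, 0.6]
width: 0.0158
grip_force: 8.0
t 5.25 p [ 0.5682 -0.1264  0.2707] togo [ 0.01 -0.02 -0.01] [-0.01  0.02 -0.04] F [-4.2 -7.8  0.6] w 0.0158 g 7.998765979427844
```

```bash
python3 -m inch '[[-0.14,0.25,0,0,0,0],[-0.11,0.265,0,0,0,0],[-0.085,0.275,0,0,0,0],[-0.055,0.28,0,0,0,0],[-0.03,0.285,0,0,0,0]]'
python3 -m inch '[[0,0.14,0,0,0,0],[0,0.1,0,0,0,0],[0,0,0,0,0,0],[0,0,0,0,0,0],[0,0,0,0,0,0]]'
python3 -c "
from h import *
p=np.array([.6305,-.030]);q=.0;y=-.032
k=-.115*np.array([np.sin(q),np.cos(q)]);a=np.array([[np.cos(y),-np.sin(y)],[np.sin(y),np.cos(y)]])@k+p
togo(a[0],a[1],.271)"
```

```text
time: 5.67
ee_pos: [0.622, -0.1441, 0.2709]
eef_rot: [0.719, 0.695, -0.002, -0.0]
ft_force: [-2.8, -3.2, 1.9]
width: 0.0162
grip_force: 8.0
time: 6.08
ee_pos: [0.6301, -0.1443, 0.2706]
eef_rot: [0.719, 0.695, -0.003, -0.002]
ft_force: [-16.2, -3.6, 9.6]
width: 0.0196
grip_force: 8.0
t 6.08 p [ 0.6301 -0.1443  0.2706] togo [-0.02 -0.08 -0.01] [-0.05  0.02 -0.03] F [-16.2  -3.6   9.6] w 0.0196 g 7.986597083508968
```

```bash
python3 -m inch '[[0,0.06,0,0,0,0],[0,0.06,0,0,0,0],[0,0,0,0,0,0],[0,0,0,0,0,0],[0,0,0,0,0,0]]' - 30
python3 -m inch '[[0,-0.12,0,0,0,0],[0,-0.1,0,0,0,0],[0,0,0,0,0,0],[0,0,0,0,0,0],[0,0,0,0,0,0]]' -0.1 8
python3 -m inch '[[0,0,-0.6,0,0,0],[0,0,-0.6,0,0,0],[0,-0.6,-0.4,0,0,0],[0,-0.8,0,0,0,0],[0,-0.8,0,0,0,0]]'
python3 -m inch '[[0,-0.6,0,0,0,0],[0,0,0,0,0,0],[0,0,0,0,0,0],[0,0,0,0,0,0],[0,0,0,0,0,0]]'
python3 -c "
from h import *
togo(.505,-.074,.33)
t=eyes.camera('top');save(t,'t2.png',250,120,370,270,4)
s=eyes.camera('scene');save(s,'s2.png',190,170,310,310,4)
p=np.array([.6295,-.030,.099]);
for q in(0,.1):
  print(proj(t,p-.115*np.array([np.sin(q+.032),np.cos(q+.032),0])),proj(s,p-.115*np.array([np.sin(q+.032),np.cos(q+.032),0])))"
```

```text
time: 6.5
ee_pos: [0.6323, -0.1444, 0.271]
eef_rot: [0.72, 0.694, -0.007, -0.005]
ft_force: [-40.4, -2.0, 30.6]
width: 0.0151
grip_force: 30.2
time: 6.92
ee_pos: [0.6284, -0.1429, 0.271]
eef_rot: [0.719, 0.695, 0.0, 0.0]
ft_force: [0.3, 0.1, 0.5]
width: 0.0375
grip_force: 0.0
time: 7.33
ee_pos: [0.54, -0.1396, 0.3356]
eef_rot: [0.719, 0.695, 0.001, 0.001]
ft_force: [0.5, -0.1, 0.2]
width: 0.0389
grip_force: 0.0
time: 7.75
ee_pos: [0.5171, -0.1392, 0.3349]
eef_rot: [0.719, 0.695, 0.0, 0.0]
ft_force: [-0.1, 0.3, 0.3]
width: 0.0391
grip_force: 0.0
t 7.75 p [ 0.5171 -0.1392  0.3349] togo [ 1.62 -0.36  0.12] [ 0.01 -0.   -0.01] F [-0.1  0.3  0.3] w 0.0391 g 0.0
[345.4 187.4] [204.7 235.5]
[345.  192.2] [206.4 230.6]
```

View pics/s2.png

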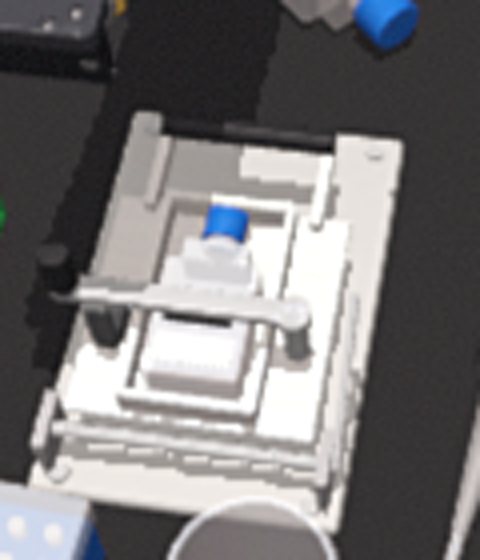

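The bar lies straight across the flask above the catch. The knob sits at crop (58,270), i.e. image (204.5,237.5), against a prediction of (204.7,235.5) for shut, so it is home. Next is the handle.

```bash
python3 -m inch '[[0.55,-0.08,0,0,0,0],[0.55,-0.08,0,0,0,0],[0.53,-0.08,0,0,0,0],[0,0,0,0,0,0],[0,0,0,0,0,0]]' >/dev/null
python3 -m inch '[[0,0,0.6,0,0,0],[0,0,0.6,0,0,0],[0,0,0.6,0,0,0],[0,0,0.6,0,0,0],[0,0,0.5,0,0,0]]' 
python3 -m inch '[[0,0,0.05,0,0,0],[0,0,0,0,0,0],[0,0,0,0,0,0],[0,0,0,0,0,0],[0,0,0,0,0,0]]' 
python3 -c "
from h import *
togo(.507,-.074,.215)"
```

```text
time: 8.68
ee_pos: [0.5088, -0.0749, 0.2169]
eef_rot: [0.719, 0.695, -0.0, -0.0]
ft_force: [-0.2, 0.3, 0.8]
width: 0.0389
grip_force: 0.0
time: 9.1
ee_pos: [0.5094, -0.0741, 0.2181]
eef_rot: [0.719, 0.695, 0.001, 0.001]
ft_force: [0.7, -0.7, -0.4]
width: 0.039
grip_force: 0.0
t 9.1 p [ 0.5094 -0.0741  0.2181] togo [-0.   -0.06  0.08] [ 0.02  0.01 -0.02] F [ 0.7 -0.7 -0.4] w 0.039 g 0.0
```

```bash
python3 -m inch '[[0,-0.05,0.08,0,0,0],[0,0,0,0,0,0],[0,0,0,0,0,0],[0,0,0,0,0,0],[0,0,0,0,0,0]]' -1 40 
python3 -m inch '[[0,0,0,0,0,0],[0,0,0,0,0,0],[0,0,0,0,0,0],[0,0,0,0,0,0],[0,0,0,0,0,0]]'
python3 -c "
from h import *
togo(.507,-.074,.215)"
```

```text
time: 9.52
ee_pos: [0.5079, -0.0739, 0.2141]
eef_rot: [0.719, 0.695, 0.001, 0.001]
ft_force: [17.5, -1.5, -8.5]
width: 0.0136
grip_force: 9.1
time: 9.93
ee_pos: [0.5082, -0.0739, 0.2143]
eef_rot: [0.719, 0.695, 0.002, 0.002]
ft_force: [8.1, -1.4, -4.9]
width: 0.0125
grip_force: 39.9
t 9.93 p [ 0.5082 -0.0739  0.2143] togo [-0.   -0.03 -0.02] [ 0.04 -0.   -0.02] F [ 8.1 -1.4 -4.9] w 0.0125 g 39.86426532268524
```

Handle gripped. I'll lift it along its arc at about 0.6 rad/s.

```bash
python3 -m inch '[[0,0.03,-0.22,0,0,0],[0,0.04,-0.215,0,0,0],[0,0.05,-0.215,0,0,0],[0,0.065,-0.21,0,0,0],[0,0.075,-0.205,0,0,0]]'
python3 -m inch '[[0,0.085,-0.205,0,0,0],[0,0.095,-0.2,0,0,0],[0,0.1,-0.195,0,0,0],[0,0,0,0,0,0],[0,0,0,0,0,0]]'
python3 -c "
from h import *
togo(.509-.032*0+.0216,-.0746,.214+.0666)
t=eyes.camera('top');s=eyes.camera('scene');save(s,'s3.png',190,150,310,310,3.7)"
```

```text
time: 10.35
ee_pos: [0.5199, -0.0744, 0.2574]
eef_rot: [0.719, 0.695, 0.004, 0.003]
ft_force: [26.8, -1.7, -20.1]
width: 0.012
grip_force: 41.0
time: 10.77
ee_pos: [0.5326, -0.075, 0.2817]
eef_rot: [0.719, 0.695, 0.006, 0.005]
ft_force: [35.8, -2.9, -23.5]
width: 0.012
grip_force: 41.1
t 10.77 p [ 0.5326 -0.075   0.2817] togo [ 0.01 -0.05  0.03] [ 0.13 -0.01 -0.02] F [ 35.8  -2.9 -23.5] w 0.012 g 41.13049864768982
```

View pics/s3.png

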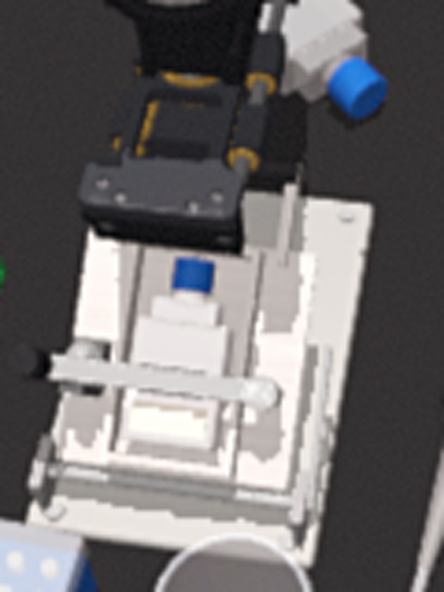

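The tray is about 0.4 rad up, the flask is still seated with its cap at crop (193,275), and the bar is still over the catch at (90,365). The wrist force comes from the firm grip resisting the handle's rotation, so I'll ease the grip.

```bash
python3 -m inch '[[0,0,0,0,0,0],[0,0,0,0,0,0],[0,0,0,0,0,0],[0,0,0,0,0,0],[0,0,0,0,0,0]]' - 18
python3 -m inch '[[0,0.05,0,0,0,0],[0,0,0,0,0,0],[0,0,0,0,0,0],[0,0,0,0,0,0],[0,0,0,0,0,0]]'
```

```text
time: 11.28
ee_pos: [0.5325, -0.0749, 0.2815]
eef_rot: [0.719, 0.695, 0.006, 0.005]
ft_force: [34.7, -1.7, -22.2]
width: 0.0122
grip_force: 19.3
time: 11.7
ee_pos: [0.5332, -0.0749, 0.2812]
eef_rot: [0.719, 0.695, 0.004, 0.003]
ft_force: [23.4, -1.4, -14.6]
width: 0.0123
grip_force: 18.8
```

```bash
python3 -m inch '[[0,0.13,-0.165,0,0,0],[0,0.13,-0.165,0,0,0],[0,0.13,-0.16,0,0,0],[0,0.13,-0.155,0,0,0],[0,0.13,-0.15,0,0,0]]'
python3 -m inch '[[0,0,0,0,0,0],[0,0,0,0,0,0],[0,0,0,0,0,0],[0,0,0,0,0,0],[0,0,0,0,0,0]]'
python3 -c "
from h import *
togo(.531+.0226,-.0754,.312)
s=eyes.camera('scene');t=eyes.camera('top')
save(s,'s4.png',180,150,310,310,3.7)
ps=np.array([.509+.175,-.0796,.03])
for th in(.55,.6,.65,.7):
  X=np.array([np.cos(.032),-np.sin(.032),0]);Y=np.array([np.sin(.032),np.cos(.032),0]);Z=np.array([0,0,1.])
  c,si=np.cos(th),np.sin(th);Xt=X*c-Z*si;Zt=X*si+Z*c
  pv=ps+Xt*-.0535+Y*.0486+Zt*.053;kn=ps+Xt*-.0535+Y*(.0486-.115)+Zt*.069
  he=ps-Xt*.175+Y*.042+Zt*.02
  print(th,'piv',proj(s,pv),proj(t,pv),'knob',proj(s,kn),proj(t,kn),'hl',proj(s,he),proj(t,he))"
```

```text
time: 12.12
ee_pos: [0.5577, -0.0759, 0.3104]
eef_rot: [0.719, 0.695, 0.002, 0.001]
ft_force: [25.3, -1.6, -32.0]
width: 0.0121
grip_force: 19.8
time: 12.53
ee_pos: [0.5582, -0.0759, 0.3114]
eef_rot: [0.719, 0.695, 0.003, 0.002]
ft_force: [21.6, -2.6, -21.1]
width: 0.0124
grip_force: 19.2
t 12.53 p [ 0.5582 -0.0759  0.3114] togo [ 0.01 -0.11 -0.02] [ 0.05 -0.01 -0.02] F [ 21.6  -2.6 -21.1] w 0.0124 g 19.159496426582336
0.55 piv [259.5 259.2] [296.5 168.7] knob [197.  252.2] [346.6 166. ] hl [265.9 195.7] [297.4 217.4]
0.6 piv [259.1 260.8] [296.6 167.1] knob [196.4 254.1] [346.6 164.2] hl [265.3 195.9] [297.6 214.4]
0.65 piv [258.7 262.4] [296.7 165.5] knob [195.7 256.2] [346.7 162.3] hl [264.6 196.4] [297.8 211.3]
0.7 piv [258.4 264.1] [296.7 163.9] knob [195.1 258.3] [346.8 160.5] hl [263.9 197.1] [298. 208.]
```

View pics/s4.png

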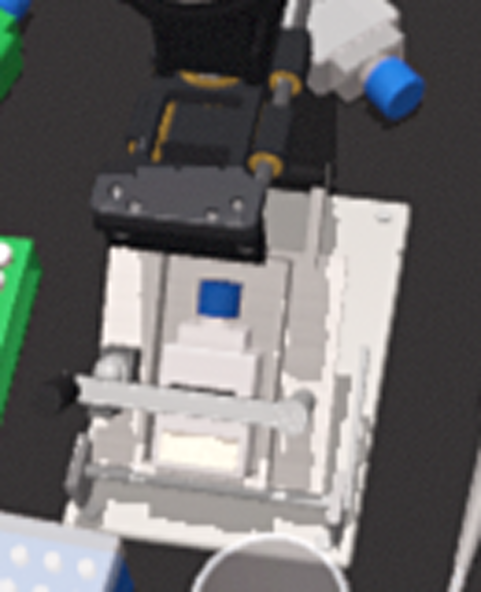

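The tray is near 0.62 rad: the knob at image (196.8,255.9) and pivot (260.3,261.4) fit 0.62–0.64, while the kinematics give 0.61. I'll raise it about 1° more to be safe and hold for more than 1.5 s.

```bash
python3 -m inch '[[0,0.04,-0.05,0,0,0],[0,0.04,-0.05,0,0,0],[0,0,0,0,0,0],[0,0,0,0,0,0],[0,0,0,0,0,0]]'
for i in 1 2 3 4; do python3 -m inch '[[0,0,0,0,0,0],[0,0,0,0,0,0],[0,0,0,0,0,0],[0,0,0,0,0,0],[0,0,0,0,0,0]]' | tail -5; done
python3 -c "
from h import *
togo(.509,-.074,.214)
t=eyes.camera('top');s=eyes.camera('scene');A=[cv2.cvtColor(c['pixels'],cv2.COLOR_RGB2BGR)[y:y+100,x:x+100] for c,x,y in((t,270,140),(s,180,210))]
cv2.imwrite('pics/t5.png',cv2.resize(np.hstack(A),None,fx=4,fy=4,interpolation=cv2.INTER_CUBIC))"
```

```text
time: 13.05
ee_pos: [0.5609, -0.0761, 0.314]
eef_rot: [0.719, 0.695, 0.002, 0.001]
ft_force: [24.2, -1.0, -29.8]
width: 0.0124
grip_force: 19.7
ee_pos: [0.5609, -0.0761, 0.314]
eef_rot: [0.719, 0.695, 0.002, 0.001]
ft_force: [23.5, -1.7, -28.8]
width: 0.0127
grip_force: 19.7
ee_pos: [0.5609, -0.0761, 0.314]
eef_rot: [0.719, 0.695, 0.002, 0.001]
ft_force: [24.6, -1.8, -29.4]
width: 0.0125
grip_force: 19.7
ee_pos: [0.5609, -0.0761, 0.314]
eef_rot: [0.719, 0.695, 0.002, 0.001]
ft_force: [24.1, -1.2, -29.0]
width: 0.0127
grip_force: 19.7
ee_pos: [0.5609, -0.076, 0.314]
eef_rot: [0.719, 0.695, 0.002, 0.001]
ft_force: [23.7, -3.3, -28.6]
width: 0.0119
grip_force: 19.7
t 14.72 p [ 0.5609 -0.076   0.314 ] togo [ 0.   -1.31  2.49] [ 0.04 -0.01 -0.02] F [ 23.7  -3.3 -28.6] w 0.0119 g 19.710123986005783
```

View pics/t5.png

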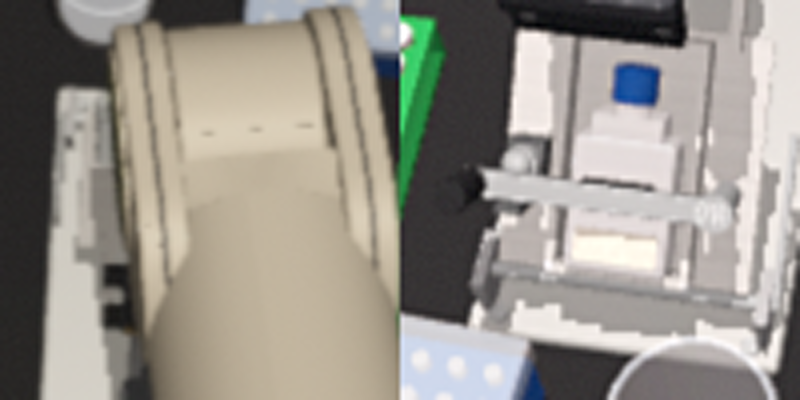

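Held for over 2 s. The knob at image (195.8,256.8) and pivot (258.5,262) give about 0.64 rad, or 37°. The flask is seated and the bar latched. Now I ease the radial pull and lower along the arc.

```bash
python3 -m inch '[[0,0.04,0.04,0,0,0],[0,0.04,0.04,0,0,0],[0,0,0,0,0,0],[0,0,0,0,0,0],[0,0,0,0,0,0]]'
python3 -m inch '[[0,-0.16,0.17,0,0,0],[0,-0.155,0.175,0,0,0],[0,-0.15,0.18,0,0,0],[0,-0.14,0.185,0,0,0],[0,-0.13,0.19,0,0,0]]'
python3 -m inch '[[0,-0.12,0.19,0,0,0],[0,-0.11,0.195,0,0,0],[0,-0.1,0.2,0,0,0],[0,0,0,0,0,0],[0,0,0,0,0,0]]'
python3 -c "
from h import *
togo(.509,-.074,.214)"
```

```text
time: 15.23
ee_pos: [0.562, -0.0758, 0.3129]
eef_rot: [0.719, 0.695, -0.001, -0.001]
ft_force: [-8.9, -0.8, 6.9]
width: 0.012
grip_force: 17.4
time: 15.65
ee_pos: [0.5333, -0.0748, 0.277]
eef_rot: [0.719, 0.695, 0.0, 0.001]
ft_force: [2.6, -0.7, 1.9]
width: 0.0119
grip_force: 17.8
time: 16.07
ee_pos: [0.5206, -0.0744, 0.2525]
eef_rot: [0.719, 0.695, 0.001, 0.001]
ft_force: [9.1, -0.9, -9.1]
width: 0.0117
grip_force: 18.4
t 16.07 p [ 0.5206 -0.0744  0.2525] togo [-0.   -0.29  0.96] [ 0.02 -0.   -0.02] F [ 9.1 -0.9 -9.1] w 0.0117 g 18.43682791572064
```

```bash
python3 -m inch '[[0,-0.07,0.2,0,0,0],[0,-0.06,0.2,0,0,0],[0,-0.05,0.2,0,0,0],[0,-0.04,0.2,0,0,0],[0,-0.03,0.15,0,0,0]]'
python3 -m inch '[[0,0,0.05,0,0,0],[0,0,0.05,0,0,0],[0,0,0.04,0,0,0],[0,0,0,0,0,0],[0,0,0,0,0,0]]'
```

```text
time: 16.48
ee_pos: [0.51, -0.0739, 0.2143]
eef_rot: [0.719, 0.695, 0.0, -0.0]
ft_force: [4.7, -0.2, 1.6]
width: 0.0113
grip_force: 18.0
time: 16.9
ee_pos: [0.5095, -0.0738, 0.209]
eef_rot: [0.719, 0.695, -0.001, -0.001]
ft_force: [-0.6, -0.1, -5.0]
width: 0.0116
grip_force: 18.1
```

Next I release, rise, and use the closed fingertips to press the handle from above, confirming it's on its stop.

```bash
python3 -m inch '[[0,0,0,0,0,0],[0,0,0,0,0,0],[0,0,0,0,0,0],[0,0,0,0,0,0],[0,0,0,0,0,0]]' -0.1 10
python3 -m inch '[[0,0,-0.3,0,0,0],[0,0,-0.3,0,0,0],[0,0,-0.3,0,0,0],[0,0,-0.2,0,0,0],[0,0,0,0,0,0]]' | sed -n 2,4p
python3 -m inch '[[0,0,0,0,0,0],[0,0,0,0,0,0],[0,0,0,0,0,0],[0,0,0,0,0,0],[0,0,0,0,0,0]]' -1 10| sed -n 2,5p
python3 -m inch '[[0,0,0.1,0,0,0],[0,0,0.1,0,0,0],[0,0,0,0,0,0],[0,0,0,0,0,0],[0,0,0,0,0,0]]' | sed -n 2,4p
python3 -c "
from h import *
togo(.509,-.074,.239)"
```

```text
time: 17.32
ee_pos: [0.5103, -0.0739, 0.2099]
eef_rot: [0.719, 0.695, 0.0, 0.0]
ft_force: [-0.4, -0.1, -0.2]
width: 0.035
grip_force: 0.0
ee_pos: [0.511, -0.0739, 0.2564]
eef_rot: [0.719, 0.695, 0.001, 0.002]
ft_force: [0.1, -0.7, 0.1]
ee_pos: [0.51, -0.0739, 0.2533]
eef_rot: [0.719, 0.695, -0.0, -0.0]
ft_force: [0.1, 1.2, -0.8]
width: 0.0136
ee_pos: [0.5102, -0.0739, 0.2456]
eef_rot: [0.719, 0.695, -0.0, -0.0]
ft_force: [-0.1, 0.1, 0.4]
t 18.57 p [ 0.5102 -0.0739  0.2456] togo [-0.   -0.03  0.17] [-0.   -0.   -0.02] F [-0.1  0.1  0.4] w 0.0006 g 0.0
```

```bash
python3 -m inch '[[0,-0.03,0.08,0,0,0],[0,0,0.07,0,0,0],[0,0,0,0,0,0],[0,0,0,0,0,0],[0,0,0,0,0,0]]' | sed -n 2,4p
python3 -m inch '[[0,0,0.06,0,0,0],[0,0,0,0,0,0],[0,0,0,0,0,0],[0,0,0,0,0,0],[0,0,0,0,0,0]]' | sed -n 2,4p
```

```text
ee_pos: [0.509, -0.0739, 0.2397]
eef_rot: [0.719, 0.695, -0.0, 0.0]
ft_force: [-0.3, -0.0, 0.3]
ee_pos: [0.5091, -0.0737, 0.239]
eef_rot: [0.719, 0.695, -0.0, 0.0]
ft_force: [-9.8, 1.2, 25.0]
```

Firm contact at TCP z = 0.239, so the handle top is at 57 mm and the tray is on its stop. I'll retract and check.

```bash
python3 -m inch '[[0,0,-0.5,0,0,0],[0,0,-0.7,0,0,0],[-0.4,-0.3,-0.7,0,0,0],[-0.7,-0.4,-0.3,0,0,0],[-0.9,-0.2,0,0,0,0]]' >/dev/null
for i in 1 2; do python3 -m inch '[[-0.9,-0.2,0,0,0,0],[-0.9,-0.1,0,0,0,0],[-0.9,0,0,0,0,0],[-0.5,0,0,0,0,0],[0,0,0,0,0,0]]' >/dev/null; done
python3 -c "
from h import *
togo(.5,-.074,.4)
t=eyes.camera('top');s=eyes.camera('scene');A=[cv2.cvtColor(c['pixels'],cv2.COLOR_RGB2BGR)[y:y+190,x:x+190] for c,x,y in((t,230,90),(s,170,160))]
cv2.imwrite('pics/f.png',cv2.resize(np.hstack(A),None,fx=2.1,fy=2.1,interpolation=cv2.INTER_CUBIC))
p=np.array([.6295,-.030,.099])-.115*np.array([np.sin(.032),np.cos(.032),0])
print(proj(t,p),proj(s,p))
b=[cv2.cvtColor(c['pixels'],cv2.COLOR_RGB2BGR) for c in(t,s)]
d=cv2.absdiff(cv2.imread('pics/top0.png'),b[0]).max(2)
for n,x,y,w,h in(('rack',326,112,62,50),('pip',232,148,36,96),('beak',276,112,40,44)): print(n,(d[y:y+h,x:x+w]>40).sum())"
```

```text
t 20.65 p [ 0.4358 -0.4119  0.3246] togo [ 8.5   1.27 -1.9 ] [-0.01  0.01 -0.06] F [-1.5 -0.2 -0.4] w 0.0005 g 0.0
[345.4 187.4] [204.7 235.5]
rack 0
pip 0
beak 0
```

View pics/f.png

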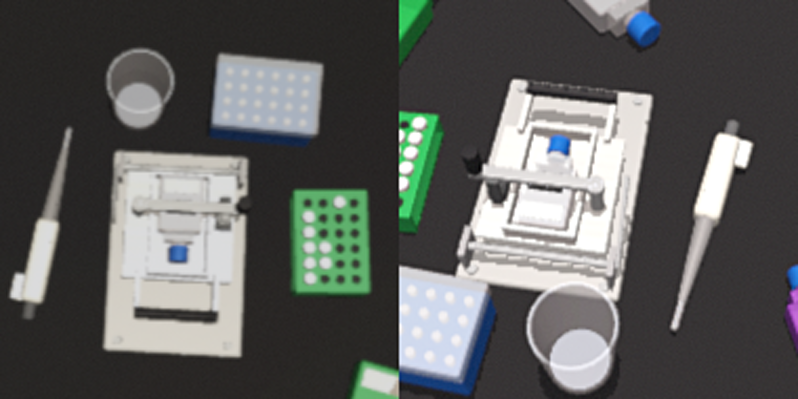

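The final view shows the bar shut with the knob at crop (243,204), matching the shut prediction of (242,204.5). The tray is level, the flask is in place and the bystanders haven't moved.

```bash
python3 -m inch '[[0,0,0,0,0,0],[0,0,0,0,0,0],[0,0,0,0,0,0],[0,0,0,0,0,0],[0,0,0,0,0,0]]' | head -1; python3 -c "
from bench import job
print(job.close_job())"
```

```text
time: 21.17
the job is handed in; nothing more can be done
None
```

I handed the job in at 21.2 s: the bar is latched, the tray was tipped to about 37° (camera estimate), held over 2 s and brought back onto its stop, the flask is lying in the tray, the other things haven't moved, and the hand is clear.

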